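Stroke-test a bumper strip

TASK

Test the curved bumper strip by touch: run a fingertip lightly along its row of rubber cushions, starting at the cushion beside the terminal box and following the curve to the far end, so that each of the five is pushed down a few millimetres in its turn, one at a time. Then press in the round button on the terminal box to reset it and let go. Do not pick up anything, do not shift the strip, press hard or disturb the other things on the bench.

Things in the scene. Friction and masses are not known exactly. Their poses are not given: they have to be found in the camera images.
- strip: Bumper strip under test: 5 black ribbed cushions in a row on an arc of 170 mm radius, loose on a curved dark steel foot (2.2 kg, 62 mm wide, 10 mm high, about 250 mm end to end). One end has a grey box 50x44 mm, 34 mm high, with a black button; the other a low black block, 23 mm high. Origin under the middle, on the bench; z up, +y towards the box end, arc centre at x = +150 mm. Turned any way.
- crest0 (a point): Middle of the top of cushion 1 of 5 counted from the box end (nearest the box): 40 mm above the bench when free; it sinks with the cushion. The cushions follow every 38 mm along the arc, each a hump 22 mm wide, 2 mm lower 9 mm from its middle and 8 mm lower 17 mm from it, at its ends.
- crest1 (a point): Middle of the top of cushion 2 of 5 counted from the box end: 40 mm above the bench when free; it sinks with the cushion. The cushions follow every 38 mm along the arc, each a hump 22 mm wide, 2 mm lower 9 mm from its middle and 8 mm lower 17 mm from it, at its ends.
- crest2 (a point): Middle of the top of cushion 3 of 5 counted from the box end: 40 mm above the bench when free; it sinks with the cushion. The cushions follow every 38 mm along the arc, each a hump 22 mm wide, 2 mm lower 9 mm from its middle and 8 mm lower 17 mm from it, at its ends.
- crest3 (a point): Middle of the top of cushion 4 of 5 counted from the box end: 40 mm above the bench when free; it sinks with the cushion. The cushions follow every 38 mm along the arc, each a hump 22 mm wide, 2 mm lower 9 mm from its middle and 8 mm lower 17 mm from it, at its ends.
- crest4 (a point): Middle of the top of cushion 5 of 5 counted from the box end (the far one, next to the end block): 40 mm above the bench when free; it sinks with the cushion. The cushions follow every 38 mm along the arc, each a hump 22 mm wide, 2 mm lower 9 mm from its middle and 8 mm lower 17 mm from it, at its ends.
- cushion0 (a joint): How far cushion 1 is pushed down, m: 0 free, 0.008 at its stop; spring about 1.3 N at first touch, 3.3 N at the stop, it comes back by itself.
- cushion1 (a joint): How far cushion 2 is pushed down, m: 0 free, 0.008 at its stop; spring about 1.3 N at first touch, 3.3 N at the stop, it comes back by itself.
- cushion2 (a joint): How far cushion 3 is pushed down, m: 0 free, 0.008 at its stop; spring about 1.3 N at first touch, 3.3 N at the stop, it comes back by itself.
- cushion3 (a joint): How far cushion 4 is pushed down, m: 0 free, 0.008 at its stop; spring about 1.3 N at first touch, 3.3 N at the stop, it comes back by itself.
- cushion4 (a joint): How far cushion 5 is pushed down, m: 0 free, 0.008 at its stop; spring about 1.3 N at first touch, 3.3 N at the stop, it comes back by itself.
- button_top (a point): Middle of the top of the round black button, 22 mm across, on the grey terminal box: 44.5 mm above the bench when free, 8 mm above the steel ring round it (11 mm above the box lid); 50 mm along the row from cushion 1.
- reset_button (a joint): How far the button is pressed in, m: 0 out, 0.006 fully in; spring about 1.6 N at first, 4 N fully in, comes back by itself.
- heatsink: Black finned aluminium heatsink 40x60x26 mm, loose, stands inside the curve of the strip. Bystander; origin under its centre.
- cell: Battery cell 15x50x15 mm lying loose outside the curve of the strip. Bystander; origin under its centre.
- stepper: Stepper motor 48x42x62 mm standing loose to the left of the strip. Bystander; origin under its centre.
- bearing: Ball bearing 35x35x11 mm lying loose to the left of the strip. Bystander; origin under its centre.
- driver: Screwdriver with blue handle, 148 mm long, lying loose behind the strip. Bystander; origin under its centre.
- pot: White plastic pot with lid, 36 mm across, 50 mm high, standing loose behind the strip. Bystander; origin under its centre.

How it is judged:
By the outcome, as a careful person would: the job done as asked, in the order asked, and still so for the second after the job is handed in, with the robot touching nothing.
It also fails if it takes over 48 s, if anything falls off the work surface, if the arm or the gripper's body presses on something with over 40 N, if the wrist force passes 120 N, or if a joint passes its speed limit or range.

ROBOT

A 6-joint arm with a two-finger parallel gripper is mounted at the origin on a cart in front of the work surface, level with it; the furniture and walls round the work are solid. World frame = base frame: x ahead of the robot, y to its left, z up, the work surface at z = 0. Lengths are in m, angles in degrees, forces in N, time in s.
With the tool pointing down it reaches from about 0.225 to 0.875 m from the base axis. Payload 3.4 kg.
Tool frame: the origin (TCP) lies at the very end of the fingers, on their centre line; the grasp point (between the pads) lies manip.hold_point_z behind it (manip.hold_point_z is the distance from the TCP to the grasp point, in m); z points along the fingers, y is the line along which they close (so a half turn about z gives the same grasp; the last joint's range is limited). The gripper opens to 85 mm and grips with 20 to 120 N. Pads are 22 mm wide; open, the fingers measure 114 mm over their backs; the gripper's body (76 mm by 85 mm) begins 54 mm behind the grasp point. The pads swing forward as they close: fully open they stand 13 mm farther back than shut.
Start: joints at [62.166, 15.808, 86.224, -0, 77.962, -6.933], TCP at [0.205, 0.537, 0.231] pointing down, gripper open.
Joint ranges: [-165.64, 165.64], [-43.16, 119.46], [12.63, 154.43], [-67.54, 247.53], [6.08, 155.33], [-154.97, 154.97]. Speed limits (degrees/s): [147.25, 147.25, 180, 180, 180, 180].

INTERFACE

Orientations are given as a 3x3 rotation matrix whose columns are the frame's x, y, z axes.
In Python, from cell import status, viewer, job, manip gives the robot as it stands.
- The arm moves only by the tool apply_moves, never from a script. Its argument "motion" is a list of rows, each an object of numbers: "tx", "ty", "tz": the shift along the world's x, y, z in cm; "spin": the turn about the world's z in degrees; "fingers": the closure, from -1 (fully open) to 1 (shut), so that 0 is half open. In form: [{"tx": .., "ty": .., "tz": .., "spin": .., "fingers": ..}, ...]. A call has 1 to 10 rows; each row is the pose to reach, as a shift and turn from the pose commanded when the call began; what a row does not reach only later rows make up. A row lasts 1/10 s, in which the tool goes at most 50 mm and 8.59 degrees, less where a joint would pass 70% of its speed; a pose out of reach is approached as far as the arm can. A call with a gripper value outside its range is refused whole. The fingers move at their own pace and stop on an object; the grip force is fixed at half the most. Time passes only in rows, so rows that repeat a pose let the fingers close. It gives the time, the measured TCP pose, the force, the opening and the grip force at its end, in the units of the state.
- status.read_state(): the state, without advancing time (a new reading comes with each control period).
- viewer.grab_frame(name): name is "scene" or "top" or "wrist"; returns a dict with "image" (384x512x3 uint8, red, green, blue), "fx", "fy", "cx", "cy" (pixels), "view" (4x4, takes a point from world to camera coordinates). Camera axes: x right, y up, looking along -z (the intrinsics and any distortion apply to the point x, -y, -z); pixel columns grow to the right and rows downward; lengths in m; the calibration is good to about 2 mm. A picture is of the moment at which its call begins. There is no depth.
- job.close_job(): hands the job in; it is judged then, once.
The state is a dict: "clock": time; "qpos": joint angles; "dq": joint speeds; "joint_torque": joint torques, N m; "tcp_pos": TCP position; "tool_rot": TCP orientation; "ft_force": force on the tool from outside, world axes, zero at the start; "torque": the same for the moment, N m; "gripper_width": finger opening in m; "grasp_force": force on a finger pad.
Only numpy, scipy, OpenCV 4.12 (cv2) and the standard library are available. Lean on these libraries where they do the work, as an engineer would, in place of code of your own. Each camera call takes 0.05 s, during which the arm holds its last target. There are 200 camera calls.

## Working session

There is one attempt and no reset: what is moved stays moved. The work goes in short steps, Python scripts to look and compute and a tool call to move; the robot and the scene stay as the last step left them, time stands still between calls to the robot, and variables do not carry over. Pictures are saved under pics/ and viewed, at most 10 in all, crops included, and the job is handed in when it is done.

Besides the shell and the picture viewer there is one more tool, called after "Request:" by a JSON object that holds its "name" and its "arguments", one argument or row to a line. apply_moves: Moves the arm, as the interface text tells. Its arguments: {"type":"object","properties":{"motion":{"type":"array"}},"required":["motion"]}

```bash
mkdir -p pics; ls; python3 - <<'E'
from cell import status, viewer, job, manip
import cv2,numpy as np
print(status.read_state(), manip.hold_point_z)
for n in ("top","scene"):
    f=viewer.grab_frame(n); im=f["image"][:,:,::-1]
    print(n,f["fx"],f["fy"],f["cx"],f["cy"],f["view"], [k for k in f])
    cv2.imwrite(f"pics/{n}0.png",cv2.resize(im,(800,600),interpolation=cv2.INTER_CUBIC))
E
```

```text
pics
{'clock': 0.0, 'qpos': array([ 6.21672109e+01,  1.58484827e+01,  8.62955371e+01,  1.80991249e-04,
        7.79628923e+01, -6.93258302e+00]), 'dq': array([ 0.05340165,  0.01746891, -0.07363562,  0.02563933,  0.01107154,
       -0.07779957]), 'joint_torque': array([ 1.22489717e-03, -4.16773117e+01, -2.45809346e+01, -3.91421836e-04,
        1.06375921e-02, -5.81654362e-06]), 'tcp_pos': array([0.20487679, 0.53668965, 0.23042895]), 'tool_rot': array([[-9.34202855e-01,  3.56741168e-01, -8.73938571e-04],
       [ 3.56742166e-01,  9.34201429e-01, -1.64865817e-03],
       [ 2.28290420e-04, -1.85195191e-03, -9.99998259e-01]]), 'ft_force': array([ 0.30188669, -0.53930789, -0.49174928]), 'torque': array([-0.00061208,  0.03818702,  0.01600095]), 'grasp_force': 0.0, 'gripper_width': 0.08549893641026839} 0.0187
top 436.1070574649657 436.1070574649657 258.9929029589824 185.7256065872721 [[-0.02623427 -0.99941054  0.02214337  0.35336672]
 [ 0.98344196 -0.02182907  0.1799039  -0.53877036]
 [-0.17931448  0.02649637  0.98343493 -0.8648584 ]
 [ 0.          0.          0.          1.        ]] ['image', 'fx', 'fy', 'cx', 'cy', 'view']
scene 402.8224467924561 402.8224467924561 252.94835052329418 182.33555661847322 [[-0.88939088 -0.45709582  0.00687574  0.6322871 ]
 [ 0.242394   -0.45877754  0.85484988 -0.04019398]
 [-0.38759387  0.76196233  0.51882984 -1.00383633]
 [ 0.          0.          0.          1.        ]] ['image', 'fx', 'fy', 'cx', 'cy', 'view']
```

View pics/top0.png

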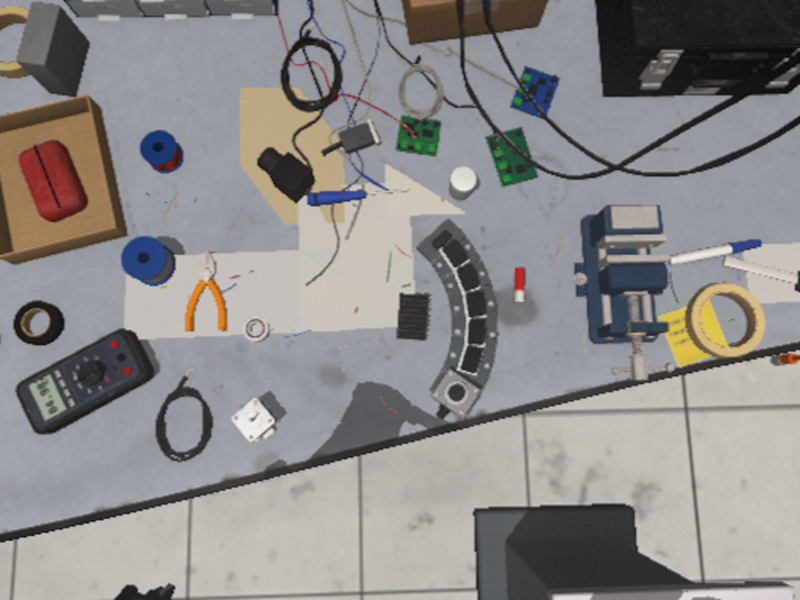

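View pics/scene0.png

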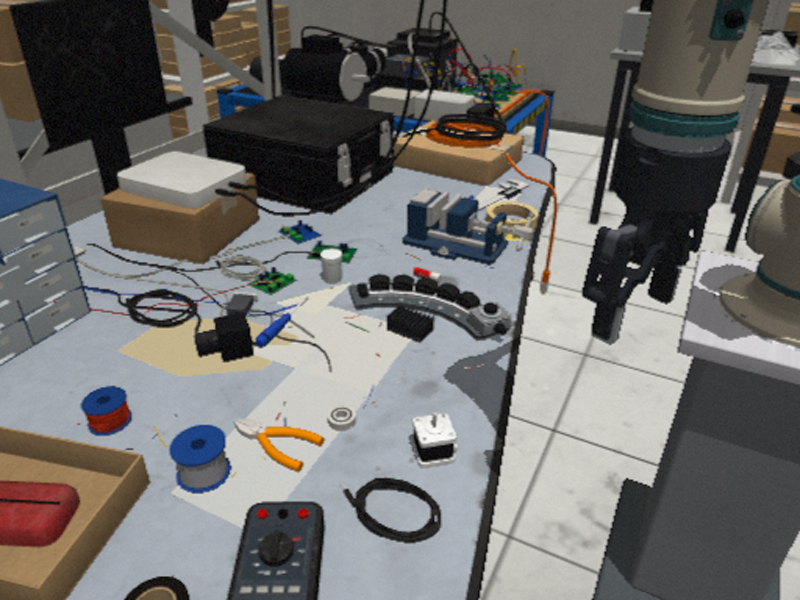

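Top view: the strip's arc runs from the box button at about (456,392) up to the end block at about (440,235). The heatsink is at (413,316) and the cell at (520,284). Next I'll enlarge the strip.

```bash
python3 - <<'E'
from cell import viewer
import cv2,numpy as np
f=viewer.grab_frame("top"); im=f["image"][:,:,::-1]
np.savez("top.npz",**f)
c=im[135:285,240:360]   # x5 -> 600x750 ; use x4
cv2.imwrite("pics/top1.png",cv2.resize(c,None,fx=4,fy=4,interpolation=cv2.INTER_CUBIC))
E
```

```text
(no output)
```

View pics/top1.png

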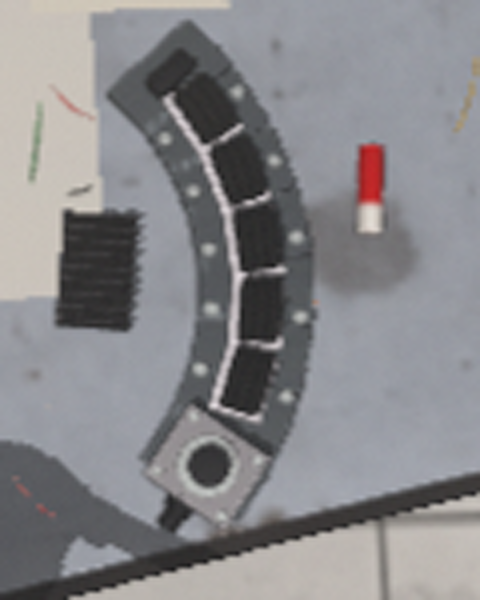

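```bash
cat > h.py <<'E'
import numpy as np
from scipy.optimize import least_squares
def model():
    a=np.r_[[(2-i)*38/170 for i in range(5)],(2*38+50)/170]
    P=np.c_[.150-.170*np.cos(a),.170*np.sin(a),np.r_[[.040]*5,.0445]]
    return P,a
def place(p,P):
    c,s=np.cos(p[2]),np.sin(p[2])
    return P@np.array([[c,-s,0],[s,c,0],[0,0,1]]).T+[p[0],p[1],0]
def proj(f,W):
    q=(f["view"]@np.c_[W,np.ones(len(W))].T).T
    return np.c_[f["cx"]+f["fx"]*q[:,0]/-q[:,2], f["cy"]-f["fy"]*q[:,1]/-q[:,2]]
def fit(f,px,p0=(.35,.3,1.57)):
    P,a=model()
    r=least_squares(lambda p:(proj(f,place(p,P))-px).ravel(),p0)
    return r.x,proj(f,place(r.x,P))-px
def report(p):
    P,a=model(); W=place(p,P)
    # tangent direction going box->far end, in world deg
    t=np.c_[-np.sin(a),-np.cos(a)]; ang=np.degrees(np.arctan2(t[:,1],t[:,0])+p[2])
    print(np.round(p,4)); print(np.c_[W*1000,(ang+180)%360-180].round(1))
E
python3 - <<'E'
from h import *
f=dict(np.load("top.npz"))
px=np.array([(249,381),(262,308),(259,237),(238,167),(208,107),(209,463)])/4+[240,135]-0.4
p,e=fit(f,px); report(p); print(e.round(1))
def w(c,z):
    u,v=np.array(c)/4+[240,135]; V=f["view"]; R=V[:3,:3]; C=-R.T@V[:3,3]
    d=R.T@np.array([(u-f["cx"])/f["fx"],-(v-f["cy"])/f["fy"],-1]); return (C+d*(z-C[2])/d[2]).round(3)
print("heatsink",w((100,268),.026),"cell",w((370,188),.015),"block",w((172,73),.023))
E
```

```text
[0.5269 0.2654 1.6808]
[[454.3 254.   40.  -19.3]
 [491.2 245.6  40.   -6.5]
 [529.1 245.5  40.    6.3]
 [566.1 253.8  40.   19.1]
 [600.3 270.2  40.   31.9]
 [410.2 277.2  44.5 -36.2]]
[[-0.  -0.3]
 [ 0.   0. ]
 [-0.  -0.2]
 [ 0.5  0.1]
 [-0.3 -0.6]
 [-0.2  1. ]]
heatsink [0.515 0.328 0.026] cell [0.557 0.18  0.015] block [0.622 0.286 0.023]
```

Request:
{"name": "apply_moves", "arguments": {
  "motion": [
    {"tx":5,"ty":-5.6,"tz":0,"spin":0,"fingers":1},
    {"tx":10,"ty":-11.3,"tz":0,"spin":0,"fingers":1},
    {"tx":15,"ty":-17,"tz":-3,"spin":1.6,"fingers":1},
    {"tx":20,"ty":-22.6,"tz":-6,"spin":1.6,"fingers":1},
    {"tx":24.9,"ty":-28.3,"tz":-10,"spin":1.6,"fingers":1},
    {"tx":24.9,"ty":-28.3,"tz":-13,"spin":1.6,"fingers":1},
    {"tx":24.9,"ty":-28.3,"tz":-13,"spin":1.6,"fingers":1},
    {"tx":24.9,"ty":-28.3,"tz":-13,"spin":1.6,"fingers":1},
    {"tx":24.9,"ty":-28.3,"tz":-13,"spin":1.6,"fingers":1},
    {"tx":24.9,"ty":-28.3,"tz":-13,"spin":1.6,"fingers":1}
  ]
}}

```text
clock: 1.15
tcp_pos: [0.4541, 0.2529, 0.1001]
tool_rot: [[-0.943, 0.333, -0.003], [0.333, 0.943, -0.001], [0.002, -0.002, -1.0]]
ft_force: [0.3, 0.6, 0.6]
gripper_width: -0.0002
grasp_force: 0.0
```

```bash
python3 - <<'E'
from cell import viewer,status
import cv2,numpy as np
from h import *
s=status.read_state(); print(s["clock"],s["tcp_pos"],s["ft_force"],s["gripper_width"])
P,a=model(); W=place([0.5269,0.2654,1.6808],P)
out=[]
for n in ("wrist","scene"):
    f=viewer.grab_frame(n); np.savez(n+".npz",**f); im=f["image"][:,:,::-1]
    print(n,proj(f,W).round(0).tolist(),proj(f,s["tcp_pos"][None]).round(0))
    c=im if n=="wrist" else im[100:290,200:450]
    out.append(cv2.resize(c,(640,480) if n=="wrist" else (750,570),interpolation=cv2.INTER_CUBIC))
    cv2.imwrite(f"pics/{n}2.png",out[-1])
E
```

```text
1.15 [0.45414409 0.2529212  0.10008208] [0.30608314 0.63104911 0.58274039] -0.0001973178429079022
wrist [[261.0, 208.0], [266.0, 252.0], [281.0, 290.0], [303.0, 321.0], [331.0, 345.0], [271.0, 144.0]] [[259. 246.]]
scene [[300.0, 188.0], [287.0, 182.0], [273.0, 178.0], [258.0, 176.0], [243.0, 176.0], [314.0, 195.0]] [[302. 165.]]
```

View pics/wrist2.png

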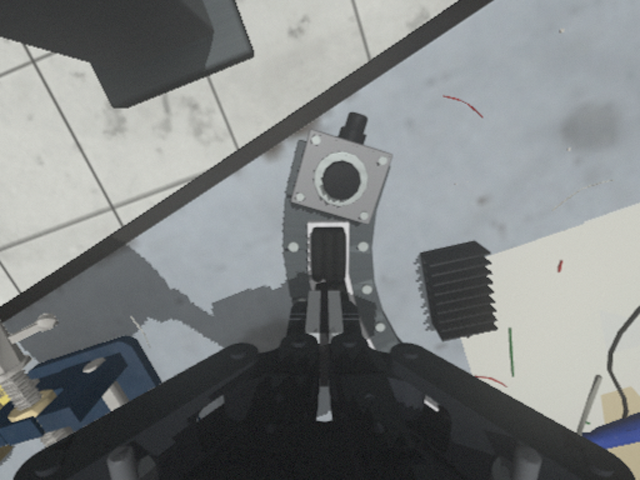

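View pics/scene2.png

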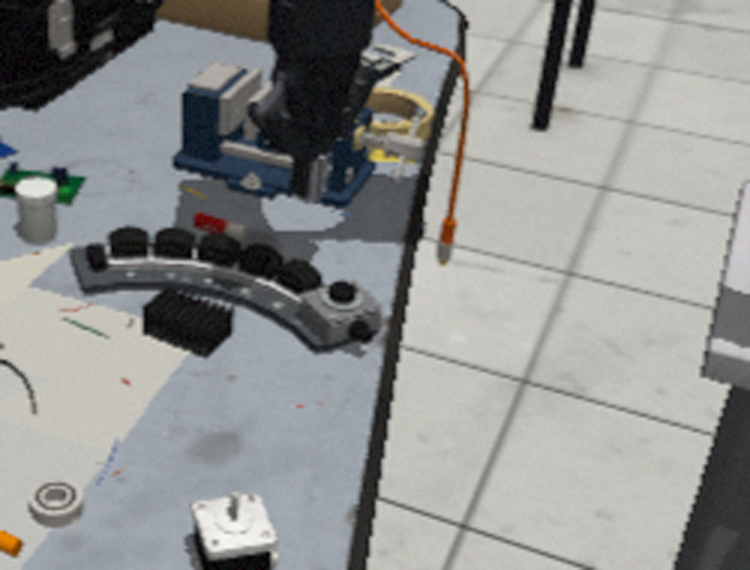

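Button at (273,145) and cushion 1 at about (262,203) in the wrist frame agree with the fit to 1–2 mm. The scene view shows the fingertip above cushion 1 with the surroundings clear. Descending.

Request:
{"name": "apply_moves", "arguments": {
  "motion": [
    {"tx":0,"ty":0.1,"tz":-3,"spin":0,"fingers":1},
    {"tx":0,"ty":0.1,"tz":-5,"spin":0,"fingers":1},
    {"tx":0,"ty":0.1,"tz":-5.6,"spin":0,"fingers":1},
    {"tx":0,"ty":0.1,"tz":-5.6,"spin":0,"fingers":1},
    {"tx":0,"ty":0.1,"tz":-5.6,"spin":0,"fingers":1},
    {"tx":0,"ty":0.1,"tz":-5.6,"spin":0,"fingers":1}
  ]
}}

```text
clock: 1.85
tcp_pos: [0.4549, 0.256, 0.0466]
tool_rot: [[-0.944, 0.33, 0.003], [0.33, 0.944, 0.001], [-0.002, 0.002, -1.0]]
ft_force: [-0.0, 0.1, 0.1]
gripper_width: 0.0005
grasp_force: 0.0
```

Request:
{"name": "apply_moves", "arguments": {
  "motion": [
    {"tx":0,"ty":0,"tz":-0.2,"spin":0,"fingers":1},
    {"tx":0,"ty":0,"tz":-0.4,"spin":0,"fingers":1},
    {"tx":0,"ty":0,"tz":-0.6,"spin":0,"fingers":1},
    {"tx":0,"ty":0,"tz":-0.75,"spin":0,"fingers":1},
    {"tx":0,"ty":0,"tz":-0.75,"spin":0,"fingers":1},
    {"tx":0,"ty":0,"tz":-0.75,"spin":0,"fingers":1}
  ]
}}

```text
clock: 2.45
tcp_pos: [0.4544, 0.2552, 0.0379]
tool_rot: [[-0.944, 0.331, 0.0], [0.331, 0.944, 0.0], [-0.0, 0.0, -1.0]]
ft_force: [0.0, 0.2, 2.4]
gripper_width: 0.0003
grasp_force: 0.8
```

```bash
python3 - <<'E'
from h import *
p=[0.5269,0.2654,1.6808]
def W(s):
    a=(76-s)/170; P=np.array([[.150-.170*np.cos(a),.170*np.sin(a),0]]); w=place(p,P)[0]; return w[:2]*100, -19.3+np.degrees(s/170)
z={-12:.0435,-4:.038,0:.036,4:.036,8:.039,14:.0435}
prev=(np.array([45.4,25.5]),-19.3,.0375)
for i in range(5):
    print("call",i)
    for o in z:
        if i==0 and o<0: continue
        w,g=W(38*i+o); print(o,(w-prev[0]).round(2),round((z[o]-prev[2])*100,2),round(g-prev[1],1))
    prev=(w,g,z[o])
w,g=W(-50);print("button from prev",w-prev[0],g-prev[1],w,prev)
E
```

```text
call 0
0 [ 0.02 -0.09] -0.15 0.0
4 [ 0.4  -0.22] -0.15 1.3
8 [ 0.78 -0.34] 0.15 2.7
14 [ 1.36 -0.5 ] 0.6 4.7
call 1
-12 [ 1.17 -0.26] 0.0 4.0
-4 [ 1.96 -0.39] -0.55 6.7
0 [ 2.36 -0.44] -0.75 8.1
4 [ 2.76 -0.48] -0.75 9.4
8 [ 3.15 -0.51] -0.45 10.8
14 [ 3.75 -0.54] 0.0 12.8
call 2
-12 [1.2 0. ] 0.0 4.0
-4 [2.   0.06] -0.55 6.7
0 [2.4  0.09] -0.75 8.1
4 [2.79 0.14] -0.75 9.4
8 [3.19 0.2 ] -0.45 10.8
14 [3.78 0.31] 0.0 12.8
call 3
-12 [1.17 0.27] 0.0 4.0
-4 [1.94 0.5 ] -0.55 6.7
0 [2.32 0.62] -0.75 8.1
4 [2.69 0.76] -0.75 9.4
8 [3.07 0.9 ] -0.45 10.8
14 [3.62 1.14] 0.0 12.8
call 4
-12 [1.08 0.52] 0.0 4.0
-4 [1.78 0.91] -0.55 6.7
0 [2.12 1.12] -0.75 8.1
4 [2.46 1.34] -0.75 9.4
8 [2.79 1.56] -0.45 10.8
14 [3.28 1.91] 0.0 12.8
button from prev [-20.17591398  -0.08315187] -72.79934338132813 [41.01170664 27.72462333] (array([61.18762062, 27.8077752 ]), np.float64(36.647643524539205), 0.0435)
```

Request:
{"name": "apply_moves", "arguments": {
  "motion": [
    {"tx":0.02,"ty":-0.09,"tz":-0.15,"spin":0,"fingers":1},
    {"tx":0.02,"ty":-0.09,"tz":-0.2,"spin":0,"fingers":1},
    {"tx":0.02,"ty":-0.09,"tz":-0.2,"spin":0,"fingers":1}
  ]
}}

```text
clock: 2.75
tcp_pos: [0.4546, 0.2545, 0.0359]
tool_rot: [[-0.944, 0.331, 0.0], [0.331, 0.944, 0.001], [-0.0, 0.001, -1.0]]
ft_force: [0.0, 0.9, 2.2]
gripper_width: -0.0004
grasp_force: 1.0
```

Request:
{"name": "apply_moves", "arguments": {
  "motion": [
    {"tx":0.38,"ty":-0.13,"tz":0.05,"spin":1.3,"fingers":1},
    {"tx":0.76,"ty":-0.25,"tz":0.35,"spin":2.7,"fingers":1},
    {"tx":1.05,"ty":-0.34,"tz":0.6,"spin":3.7,"fingers":1},
    {"tx":1.34,"ty":-0.41,"tz":0.8,"spin":4.7,"fingers":1},
    {"tx":1.34,"ty":-0.41,"tz":0.8,"spin":4.7,"fingers":1},
    {"tx":1.34,"ty":-0.41,"tz":0.8,"spin":4.7,"fingers":1}
  ]
}}

```text
clock: 3.35
tcp_pos: [0.4679, 0.25, 0.0438]
tool_rot: [[-0.968, 0.252, 0.0], [0.252, 0.968, 0.0], [-0.0, 0.0, -1.0]]
ft_force: [-0.4, -0.2, -0.6]
gripper_width: 0.0001
grasp_force: 0.0
```

Request:
{"name": "apply_moves", "arguments": {
  "motion": [
    {"tx":1.17,"ty":-0.26,"tz":0,"spin":4,"fingers":1},
    {"tx":1.96,"ty":-0.39,"tz":-0.4,"spin":6.7,"fingers":1},
    {"tx":2.2,"ty":-0.42,"tz":-0.65,"spin":7.5,"fingers":1},
    {"tx":2.36,"ty":-0.44,"tz":-0.8,"spin":8.1,"fingers":1},
    {"tx":2.4,"ty":-0.44,"tz":-0.8,"spin":8.1,"fingers":1},
    {"tx":2.5,"ty":-0.45,"tz":-0.8,"spin":8.5,"fingers":1}
  ]
}}

```text
clock: 3.95
tcp_pos: [0.4919, 0.2456, 0.0358]
tool_rot: [[-0.994, 0.106, -0.001], [0.106, 0.994, -0.0], [0.001, -0.0, -1.0]]
ft_force: [-1.2, 0.9, 1.5]
gripper_width: -0.0003
grasp_force: 1.0
```

Request:
{"name": "apply_moves", "arguments": {
  "motion": [
    {"tx":0.26,"ty":-0.03,"tz":0.05,"spin":0.9,"fingers":1},
    {"tx":0.65,"ty":-0.06,"tz":0.35,"spin":2.3,"fingers":1},
    {"tx":0.95,"ty":-0.08,"tz":0.6,"spin":3.3,"fingers":1},
    {"tx":1.25,"ty":-0.09,"tz":0.8,"spin":4.3,"fingers":1},
    {"tx":1.25,"ty":-0.09,"tz":0.8,"spin":4.3,"fingers":1},
    {"tx":1.25,"ty":-0.09,"tz":0.8,"spin":4.3,"fingers":1}
  ]
}}

```text
clock: 4.55
tcp_pos: [0.5055, 0.2447, 0.0438]
tool_rot: [[-1.0, 0.032, 0.0], [0.032, 1.0, 0.0], [-0.0, 0.0, -1.0]]
ft_force: [-0.3, -0.7, -0.8]
gripper_width: -0.0004
grasp_force: 0.0
```

Request:
{"name": "apply_moves", "arguments": {
  "motion": [
    {"tx":1.2,"ty":0,"tz":0,"spin":4,"fingers":1},
    {"tx":2.0,"ty":0.06,"tz":-0.4,"spin":6.7,"fingers":1},
    {"tx":2.25,"ty":0.08,"tz":-0.65,"spin":7.5,"fingers":1},
    {"tx":2.4,"ty":0.09,"tz":-0.8,"spin":8.1,"fingers":1},
    {"tx":2.45,"ty":0.1,"tz":-0.8,"spin":8.1,"fingers":1},
    {"tx":2.5,"ty":0.1,"tz":-0.8,"spin":8.5,"fingers":1}
  ]
}}

```text
clock: 5.15
tcp_pos: [0.5295, 0.2457, 0.0358]
tool_rot: [[-0.993, -0.117, -0.001], [-0.117, 0.993, -0.0], [0.001, -0.0, -1.0]]
ft_force: [-1.1, -0.0, 2.1]
gripper_width: 0.0001
grasp_force: 1.0
```

Request:
{"name": "apply_moves", "arguments": {
  "motion": [
    {"tx":0.29,"ty":0.04,"tz":0.05,"spin":0.9,"fingers":1},
    {"tx":0.69,"ty":0.1,"tz":0.35,"spin":2.3,"fingers":1},
    {"tx":0.98,"ty":0.15,"tz":0.6,"spin":3.3,"fingers":1},
    {"tx":1.28,"ty":0.21,"tz":0.8,"spin":4.3,"fingers":1},
    {"tx":1.28,"ty":0.21,"tz":0.8,"spin":4.3,"fingers":1},
    {"tx":1.28,"ty":0.21,"tz":0.8,"spin":4.3,"fingers":1}
  ]
}}

```text
clock: 5.75
tcp_pos: [0.5433, 0.2479, 0.0438]
tool_rot: [[-0.982, -0.191, 0.0], [-0.191, 0.982, 0.0], [-0.0, 0.0, -1.0]]
ft_force: [0.1, 0.5, -0.0]
gripper_width: 0.0001
grasp_force: 0.0
```

Request:
{"name": "apply_moves", "arguments": {
  "motion": [
    {"tx":1.17,"ty":0.27,"tz":0,"spin":4,"fingers":1},
    {"tx":1.94,"ty":0.5,"tz":-0.4,"spin":6.7,"fingers":1},
    {"tx":2.18,"ty":0.58,"tz":-0.65,"spin":7.5,"fingers":1},
    {"tx":2.32,"ty":0.62,"tz":-0.8,"spin":8.1,"fingers":1},
    {"tx":2.36,"ty":0.64,"tz":-0.8,"spin":8.1,"fingers":1},
    {"tx":2.42,"ty":0.66,"tz":-0.8,"spin":8.5,"fingers":1}
  ]
}}

```text
clock: 6.35
tcp_pos: [0.5665, 0.2543, 0.0358]
tool_rot: [[-0.943, -0.334, -0.001], [-0.334, 0.943, -0.0], [0.001, 0.0, -1.0]]
ft_force: [-1.7, -1.0, 2.4]
gripper_width: -0.0002
grasp_force: 1.0
```

Request:
{"name": "apply_moves", "arguments": {
  "motion": [
    {"tx":0.27,"ty":0.1,"tz":0.05,"spin":0.9,"fingers":1},
    {"tx":0.65,"ty":0.24,"tz":0.35,"spin":2.3,"fingers":1},
    {"tx":0.92,"ty":0.36,"tz":0.6,"spin":3.3,"fingers":1},
    {"tx":1.2,"ty":0.48,"tz":0.8,"spin":4.3,"fingers":1},
    {"tx":1.2,"ty":0.48,"tz":0.8,"spin":4.3,"fingers":1},
    {"tx":1.2,"ty":0.48,"tz":0.8,"spin":4.3,"fingers":1}
  ]
}}

```text
clock: 6.95
tcp_pos: [0.5794, 0.2594, 0.0438]
tool_rot: [[-0.915, -0.404, 0.0], [-0.404, 0.915, 0.0], [-0.0, 0.0, -1.0]]
ft_force: [-0.9, -0.3, -0.3]
gripper_width: -0.0003
grasp_force: 0.0
```

Request:
{"name": "apply_moves", "arguments": {
  "motion": [
    {"tx":1.08,"ty":0.52,"tz":0,"spin":4,"fingers":1},
    {"tx":1.78,"ty":0.91,"tz":-0.4,"spin":6.7,"fingers":1},
    {"tx":2.0,"ty":1.04,"tz":-0.65,"spin":7.5,"fingers":1},
    {"tx":2.12,"ty":1.12,"tz":-0.8,"spin":8.1,"fingers":1},
    {"tx":2.16,"ty":1.15,"tz":-0.8,"spin":8.1,"fingers":1},
    {"tx":2.2,"ty":1.17,"tz":-0.8,"spin":8.5,"fingers":1}
  ]
}}

```text
clock: 7.55
tcp_pos: [0.6007, 0.2708, 0.0359]
tool_rot: [[-0.845, -0.534, -0.001], [-0.534, 0.845, -0.0], [0.001, 0.0, -1.0]]
ft_force: [-1.3, -0.6, 2.4]
gripper_width: -0.0001
grasp_force: 1.0
```

Request:
{"name": "apply_moves", "arguments": {
  "motion": [
    {"tx":0.2,"ty":0.13,"tz":0.05,"spin":0,"fingers":1},
    {"tx":0.2,"ty":0.13,"tz":0.6,"spin":0,"fingers":1},
    {"tx":0.2,"ty":0.13,"tz":2,"spin":0,"fingers":1},
    {"tx":0.2,"ty":0.13,"tz":4.5,"spin":0,"fingers":1},
    {"tx":0.2,"ty":0.13,"tz":4.5,"spin":0,"fingers":1},
    {"tx":0.2,"ty":0.13,"tz":4.5,"spin":0,"fingers":1}
  ]
}}

```text
clock: 8.15
tcp_pos: [0.6041, 0.2727, 0.0822]
tool_rot: [[-0.845, -0.534, 0.003], [-0.534, 0.845, 0.001], [-0.003, -0.0, -1.0]]
ft_force: [-0.6, -0.6, -1.6]
gripper_width: 0.0001
grasp_force: 0.0
```

```bash
python3 - <<'E'
from cell import viewer
import cv2,numpy as np
f=viewer.grab_frame("top"); g=dict(np.load("top.npz"))
a=f["image"][135:285,220:360]; b=g["image"][135:285,220:360]
o=np.hstack([b,a])[:,:,::-1]
cv2.imwrite("pics/cmp.png",cv2.resize(o,None,fx=2.85,fy=2.85,interpolation=cv2.INTER_CUBIC))
E
```

```text
(no output)
```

View pics/cmp.png

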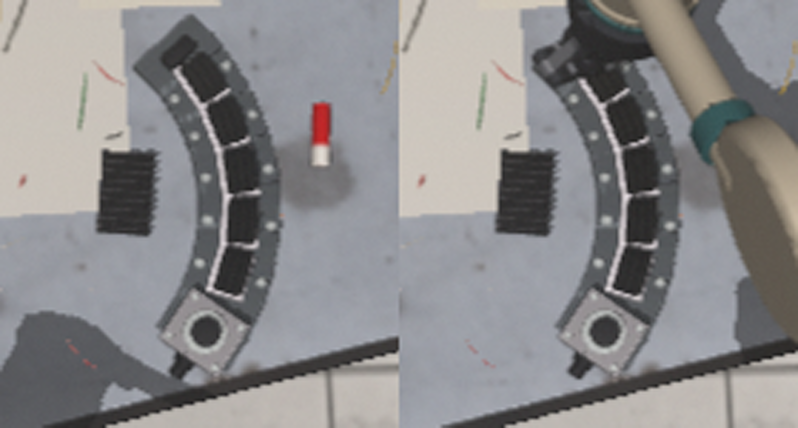

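The strip and bystanders have not moved between the two top views. Next, the button.

Request:
{"name": "apply_moves", "arguments": {
  "motion": [
    {"tx":-4,"ty":0.1,"tz":0,"spin":0,"fingers":1},
    {"tx":-8,"ty":0.2,"tz":0,"spin":0,"fingers":1},
    {"tx":-12,"ty":0.3,"tz":0,"spin":0,"fingers":1},
    {"tx":-16,"ty":0.4,"tz":0,"spin":0,"fingers":1},
    {"tx":-18.5,"ty":0.45,"tz":0,"spin":0,"fingers":1},
    {"tx":-19.3,"ty":0.45,"tz":0,"spin":0,"fingers":1},
    {"tx":-19.3,"ty":0.45,"tz":-1,"spin":0,"fingers":1},
    {"tx":-19.3,"ty":0.45,"tz":-2,"spin":0,"fingers":1},
    {"tx":-19.3,"ty":0.45,"tz":-2,"spin":0,"fingers":1},
    {"tx":-19.3,"ty":0.45,"tz":-2,"spin":0,"fingers":1}
  ]
}}

```text
clock: 9.2
tcp_pos: [0.4112, 0.2766, 0.0599]
tool_rot: [[-0.846, -0.534, -0.001], [-0.534, 0.846, -0.0], [0.001, 0.0, -1.0]]
ft_force: [0.7, -0.1, -0.3]
gripper_width: 0.0
grasp_force: 0.0
```

Request:
{"name": "apply_moves", "arguments": {
  "motion": [
    {"tx":0,"ty":0,"tz":0,"spin":0,"fingers":1},
    {"tx":0,"ty":0,"tz":0,"spin":0,"fingers":1}
  ]
}}

```text
clock: 9.4
tcp_pos: [0.4109, 0.2768, 0.0609]
tool_rot: [[-0.845, -0.534, 0.0], [-0.534, 0.846, 0.0], [-0.0, 0.0, -1.0]]
ft_force: [0.4, -0.1, 0.4]
gripper_width: 0.0001
grasp_force: 0.0
```

Request:
{"name": "apply_moves", "arguments": {
  "motion": [
    {"tx":0,"ty":0,"tz":-0.7,"spin":0,"fingers":1},
    {"tx":0,"ty":0,"tz":-1.3,"spin":0,"fingers":1},
    {"tx":0,"ty":0,"tz":-1.6,"spin":0,"fingers":1},
    {"tx":0,"ty":0,"tz":-1.85,"spin":0,"fingers":1},
    {"tx":0,"ty":0,"tz":-2.05,"spin":0,"fingers":1},
    {"tx":0,"ty":0,"tz":-2.15,"spin":0,"fingers":1},
    {"tx":0,"ty":0,"tz":-2.15,"spin":0,"fingers":1},
    {"tx":0,"ty":0,"tz":-2.15,"spin":0,"fingers":1}
  ]
}}

```text
clock: 10.2
tcp_pos: [0.4098, 0.2766, 0.0394]
tool_rot: [[-0.845, -0.534, -0.001], [-0.534, 0.845, -0.0], [0.001, 0.0, -1.0]]
ft_force: [-2.4, -1.0, 3.6]
gripper_width: -0.0
grasp_force: 1.7
```

Request:
{"name": "apply_moves", "arguments": {
  "motion": [
    {"tx":0,"ty":0,"tz":-0.05,"spin":0,"fingers":1},
    {"tx":0,"ty":0,"tz":-0.08,"spin":0,"fingers":1},
    {"tx":0,"ty":0,"tz":-0.08,"spin":0,"fingers":1}
  ]
}}

```text
clock: 10.5
tcp_pos: [0.4099, 0.2766, 0.0385]
tool_rot: [[-0.845, -0.534, -0.001], [-0.534, 0.845, -0.0], [0.001, 0.0, -1.0]]
ft_force: [-2.3, -2.2, 5.2]
gripper_width: -0.0001
grasp_force: 2.2
```

Request:
{"name": "apply_moves", "arguments": {
  "motion": [
    {"tx":0,"ty":0,"tz":0.3,"spin":0,"fingers":1},
    {"tx":0,"ty":0,"tz":0.8,"spin":0,"fingers":1},
    {"tx":0,"ty":0,"tz":2,"spin":0,"fingers":1},
    {"tx":0,"ty":0,"tz":5,"spin":0,"fingers":1},
    {"tx":0,"ty":0,"tz":9,"spin":0,"fingers":1},
    {"tx":0,"ty":0,"tz":12,"spin":0,"fingers":1},
    {"tx":0,"ty":0,"tz":12,"spin":0,"fingers":1},
    {"tx":0,"ty":0,"tz":12,"spin":0,"fingers":1},
    {"tx":0,"ty":0,"tz":12,"spin":0,"fingers":1}
  ]
}}

```text
clock: 11.4
tcp_pos: [0.4097, 0.2765, 0.1575]
tool_rot: [[-0.845, -0.534, -0.001], [-0.534, 0.845, -0.001], [0.001, 0.0, -1.0]]
ft_force: [-1.0, -0.2, -0.7]
gripper_width: 0.0001
grasp_force: 0.0
```

```bash
python3 - <<'E'
from cell import viewer
import cv2,numpy as np
f=viewer.grab_frame("scene"); g=dict(np.load("scene.npz"))
a=f["image"][140:260,200:340]; b=g["image"][140:260,200:340]
o=np.hstack([b,a])[:,:,::-1]
cv2.imwrite("pics/cmp2.png",cv2.resize(o,None,fx=2.85,fy=2.85,interpolation=cv2.INTER_CUBIC))
E
```

```text
(no output)
```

View pics/cmp2.png

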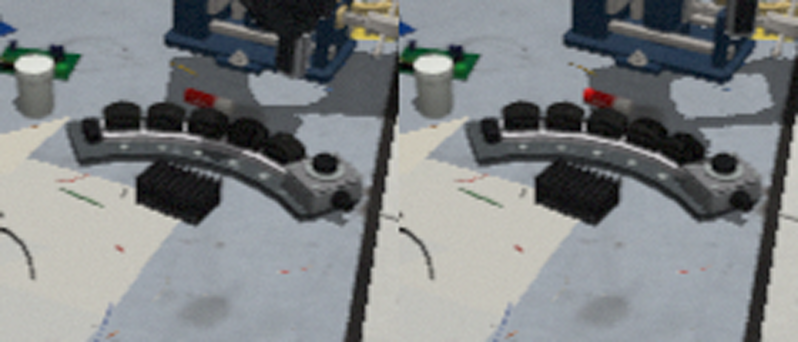

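The before and after views match: the strip is unmoved, the button is out again, and the fingertip is clear of everything.

```bash
python3 -c "
from cell import job; print(job.close_job())"
```

```text
the job is handed in; nothing more can be done
None
```

I pressed all five cushions about 4 mm each, one at a time from the box end with a slight lift between them, then pushed the reset button fully in (about 5 N) and let go; the strip and the things near it had not moved in the camera views, and I handed the job in at about 11.5 s.

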